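Trial-hang a shutter leaf on its pintles and latch it

ROBOT

A 7-joint arm with a two-finger parallel gripper is mounted at the origin on the work surface; the furniture and walls round the work are solid. World frame = base frame: x ahead of the robot, y to its left, z up, the work surface at z = 0. Lengths are in m, angles in rad, forces in N, time in s.
With the tool pointing down it reaches from about 0.425 to 0.875 m from the base axis. Payload 4.7 kg.
Tool frame: the origin (TCP) lies at the very end of the fingers, on their centre line; the grasp point (between the pads) lies behind it (ctrl.tcp_to_grasp is the z of the grasp point in the tool frame, in m); z points along the fingers, y is the line along which they close (so a half turn about z gives the same grasp; the last joint's range is limited). The gripper opens to 87 mm and grips with 3 to 60 N. Pads are 19 mm wide; open, the fingers measure 117 mm over their backs; the gripper's body (75 mm by 190 mm) begins 51 mm behind the grasp point.
Start: joints at [1.348, 0.321, -0.07, 1.45, 0.023, 1.371, -0.057], TCP at [0.152, -0.632, 0.223] pointing down, gripper open.
Joint ranges: [-2.86, 2.86], [-0.3, 2.09], [-1.38, 1.24], [0.06, 2.45], [-1.56, 4.7], [0.09, 2.05], [-2.69, 2.69]. Speed limits (rad/s): [2.57, 2.57, 3.14, 3.14, 3.14, 3.14, 3.14].

INTERFACE

Orientations are given as a rotation vector (axis times angle).
In Python, from bench import ctrl gives the robot as it stands.
- The arm moves only by the tool step_arm, never from a script. Its argument "targets" is a list of rows, each a list of 7 numbers: the shift along the world's x, y, z in cm, then the turn, a rotation vector about the world's x, y, z in degrees, then the opening, from 0 (shut) to 1 (fully open). A call has exactly 5 rows; each row shifts and turns the commanded pose from where the row before left it; what a row does not reach is not made up. A row lasts 1/12 s, in which the tool goes at most 41.7 mm and 7.16 degrees, less where a joint would pass 70% of its speed; a pose out of reach is approached as far as the arm can. A call with a gripper value outside its range is refused whole. The fingers move at their own pace and stop on an object; "force" is the grip in N (left out, the last holds). Time passes only in rows, so rows that do not move let the fingers close, or fill a call up. It gives the time, the measured TCP pose, the force, the opening and the grip force at its end, in the units of the state.
- ctrl.get_state(): the state, without advancing time (a new reading comes with each control period).
- ctrl.get_image(name): name is "scene" or "top"; returns (picture, depth): 420x560x3 uint8, red, green, blue; 420x560 float32, m along the optical axis (not along the pixel's ray), 0 where there is no reading.
- ctrl.camera_params(name): a dict with "intrinsics" (3x3 intrinsics, pixels), "rvec" (rotation vector, rad) and "tvec" (3), from world to camera coordinates, as OpenCV has them. Camera axes: x right, y down, z forward; pixel columns grow to the right and rows downward; lengths in m; the calibration is good to about 2 mm. A picture is of the moment at which its call begins. camera_params takes no time and is no camera call.
- ctrl.close_job(): hands the job in; it is judged then, once.
The state is a dict: "time": time; "joint_positions": joint angles; "qd": joint speeds; "joint_torque": joint torques, N m; "position": TCP position; "tool_rot": TCP orientation; "ft_force": force on the tool from outside, world axes, zero at the start; "torque": the same for the moment, N m; "grip_width": opening from 0.0 (shut) to 1.0 (fully open); "grip_force": force on a finger pad.
Only numpy, scipy, OpenCV 4.12 (cv2) and the standard library are available. Lean on these libraries where they do the work, as an engineer would, in place of code of your own. Each camera call takes 0.05 s, during which the arm holds its last target. There are 200 camera calls.

TASK

Hang the green louvred shutter leaf on the pine trial frame: lift it out of its stand, lower both hinge eyes over the two upright pintles together and keep hold of it until it sits fully down on both. Then let go and swing the leaf shut until the latch has dropped over its striker pin. Leave the other things on the bench where they lie.

Things in the scene. Friction and masses are not known exactly. Their poses are not given: they have to be found in the camera images.
- leaf: Green louvred shutter leaf, 210 wide (its y) x 220 high (z) x 22 mm thick (x), about 0.45 kg, standing upright and loose in the stand. Origin: middle of its lower edge, mid-thickness. +y points to the free edge; -x is the front, with the two black straps. Grip it from above across its thickness, on the solid top rail (its upper 40 mm). Fully down on the pintles its origin is at z=40 mm.
- stand: Fixed pine stand, two grooved bearers, 100 x 160 mm, 52 mm high; origin: centre of its underside. The leaf stands in the 25 mm wide, 32 mm deep groove along the stand's y, floor at z=18 mm; it is free once lifted 35 mm.
- frame: Fixed pine trial frame (mock window opening), front to its -x, 321 mm wide (y), 270 mm high, on a base board 18 mm thick (x -30 to 100, y -170 to 190 mm). Origin at bench height in the mid-plane of the shut leaf. Jambs: y -147 to -85 (hinge side), 132 to 174 (latch side), faces at x=26 mm. Head and sill rails carry a rubber bumper each, face at x=12.5 mm, that stops the leaf 1.5 mm past x=0.
- axis_nominal (a point): Nominal axis of the pintles, at bench height (frame x=0, y=-115 mm), axes as the frame. Two coaxial upright steel pins on a black plate on the hinge jamb. The plate's screw slots were set by eye: the true axis may lie up to 6 mm to either side along y (never along x). This is not measured: feel for it, or see it.
- eye_low (a point): Leaf's lower hinge eye: upright black tube beside the leaf's -y edge, 24 mm outside, bore 12.4 mm, 26 mm tall, open at both ends. The point is the centre of its lower end (leaf x=0, y=-119, z=35 mm); axes as the leaf. Fully down it is 75 mm above the bench.
- eye_high (a point): Leaf's upper hinge eye, a tube like the lower one. The point is the centre of its lower end (leaf x=0, y=-119, z=165 mm); axes as the leaf. Fully down it is 205 mm above the bench. The black straps (20 mm wide, 2 mm proud of the front) run from the eyes to leaf y=-52 mm. Pressing the eyes hard on the pins twists the leaf in the fingers.
- striker (a point): Middle of the steel striker pin, 8 mm thick, that sticks 37 mm out of the leaf's free edge (leaf x=0, y=126, z=110 mm); axes as the leaf. With the leaf shut it lies at frame x=0, z=150 mm; the shut leaf has the frame's yaw, a greater yaw (counterclockwise from above) is open, with the free edge to the front.
- latch (a joint): Gravity latch, a steel arm on the latch jamb (frame y 122 to 130 mm, from pivot x=50, z=154 forward to x=-50 mm). 0 rad = down, level; positive = front lifted, up to 0.7. The striker, pushed in from the front, lifts its ramp about 0.15 rad and it drops in front of the pin by its own 60 g as the leaf meets the rails. A light push does it. It blocks a pin coming from above, so hang the leaf open.
- glue_bottle: Wood glue bottle, 60 mm across, 183 mm high, standing; origin at the centre of its underside. Bystander.
- screw_jar: White jar with yellow lid, 68 mm across, 90 mm high; origin at the centre of its underside. Bystander.
- tape_roll: Roll of masking tape, 90 mm across, 22 mm high, lying flat; origin at the centre of its underside. Bystander.
- sanding_block: Cork sanding block, 126 x 94 x 29 mm; origin at the centre of its underside. Bystander.
- screwdriver: Yellow screwdriver, 80 x 202 x 30 mm, lying; origin at the centre of its underside. Bystander.
- pintle_height (a point): Height of the flat top of the lower pintle (99 mm), on the nominal axis; the upper one ends at 229 mm. Each pin is 10 mm thick, narrowing to 8 mm over its last 5 mm, and stands 24 mm above a flat shoulder 18 mm across (z=75 and 205 mm) on which a hinge eye comes to rest.

How it is judged:
By the outcome, as a careful person would: the job done as asked, in the order asked, and still so for the second after the job is handed in, with the robot touching nothing.
It also fails if it takes over 72 s, if anything falls off the work surface, if the arm or the gripper's body presses on something with over 40 N, if the wrist force passes 120 N, or if a joint passes its speed limit or range.

## Working session

There is one attempt and no reset: what is moved stays moved. The work goes in short steps, Python scripts to look and compute and a tool call to move; the robot and the scene stay as the last step left them, time stands still between calls to the robot, and variables do not carry over. Pictures are saved under pics/ and viewed, at most 14 in all, crops included, and the job is handed in when it is done.

Besides the shell and the picture viewer there is one more tool, called after ">>>" as name(argument=value, ...) on one line, values as JSON. step_arm: Moves the arm, as the interface text tells. Its arguments: {"type":"object","properties":{"targets":{"type":"array"},"force":{"type":"number"}},"required":["targets"]}

```bash
mkdir -p pics; ls; cat > h.py <<'E'
from bench import ctrl
import numpy as np, cv2
from scipy.spatial.transform import Rotation as R
def grab(n):
    im,d=ctrl.get_image(n); np.savez(f'pics/{n}.npz',im=im,d=d); return im,d
def load(n):
    z=np.load(f'pics/{n}.npz'); return z['im'],z['d']
def cloud(n,d):
    p=ctrl.camera_params(n); K=np.array(p['intrinsics']); Rm=R.from_rotvec(np.ravel(p['rvec'])).as_matrix(); t=np.ravel(p['tvec'])
    v,u=np.mgrid[:d.shape[0],:d.shape[1]]
    c=np.stack([(u-K[0,2])/K[0,0]*d,(v-K[1,2])/K[1,1]*d,d],-1)
    return (c-t)@Rm
def st():
    s=ctrl.get_state(); return {k:np.round(s[k],4).tolist() for k in ('time','position','tool_rot','ft_force','grip_width','grip_force','joint_positions')}
E
python3 - <<'E'
from h import *
for n in('scene','top'):
    im,d=grab(n); cv2.imwrite(f'pics/{n}0.png',cv2.resize(im[:,:,::-1],(800,600)))
    p=ctrl.camera_params(n); print(n,p, (d==0).mean())
print(st(), ctrl.tcp_to_grasp)
E
```

```text
pics
scene {'intrinsics': array([[500.18725792,   0.        , 282.53263222],
       [  0.        , 500.18725792, 217.82434704],
       [  0.        ,   0.        ,   1.        ]]), 'rvec': array([ 1.29210582, -2.09049136,  1.04052813]), 'tvec': array([0.19301606, 0.40489768, 1.22253066])} 0.004136904761904762
top {'intrinsics': array([[433.89001486,   0.        , 269.42715199],
       [  0.        , 433.89001486, 209.00286668],
       [  0.        ,   0.        ,   1.        ]]), 'rvec': array([ 2.10188243, -2.12357925,  0.21523671]), 'tvec': array([-0.05110615,  0.55268235,  1.26588034])} 0.004000850340136054
{'time': 0.1, 'position': [0.1523, -0.6314, 0.2216], 'tool_rot': [-3.1179, -0.371, 0.0005], 'ft_force': [-0.0284, -0.9652, 0.5616], 'grip_width': 1.0008, 'grip_force': 0.0, 'joint_positions': [1.3481, 0.3218, -0.0701, 1.4515, 0.0226, 1.3708, -0.0569]} -0.0187
```

View pics/scene0.png

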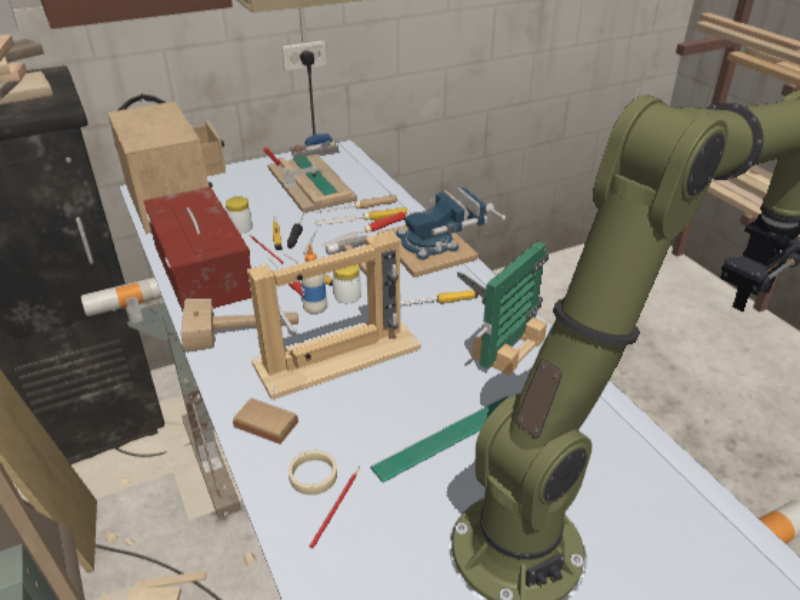

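View pics/top0.png

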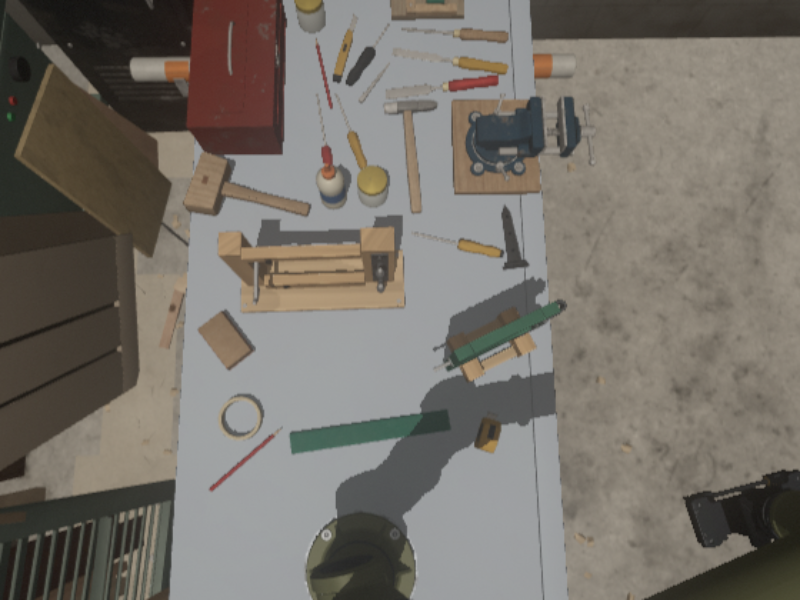

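The scene view shows the frame at about (330,310) and the leaf in its stand at (515,310). In the top view the leaf runs from (440,365) to (562,305), with the hinge plate and pintles near (380,270) and the latch arm at (256,275).

```bash
python3 - <<'E'
from h import *
im,d=load('top'); P=cloud('top',d); i=im.astype(int)
g=(i[...,1]>i[...,0]*1.3)&(i[...,1]>i[...,2]*1.1)
m=g&(P[...,2]>.215)&(P[...,2]<.26)&(P[...,0]>.3)
Q=P[m]; print('leaf n',len(Q),'z',np.percentile(Q[:,2],[5,50,95]))
Q=Q[Q[:,2]>.23]; r=cv2.minAreaRect((Q[:,:2]*1000).astype(np.float32)); print(r); print(cv2.boxPoints(r))
m=(P[...,2]>.262)&(P[...,2]<.28)&(P[...,0]>.4)&(P[...,0]<.9)&(P[...,1]<.3)&(P[...,1]>-.2)
Q=P[m]; r=cv2.minAreaRect((Q[:,:2]*1000).astype(np.float32)); print('frame top',len(Q),np.median(Q[:,2]),r); print(cv2.boxPoints(r))
im2,d2=load('scene');P2=cloud('scene',d2);i2=im2.astype(int)
g2=(i2[...,1]>i2[...,0]*1.3)&(i2[...,1]>i2[...,2]*1.1)&(P2[...,2]>.06)&(P2[...,2]<.25)&(P2[...,0]>.35)&(P2[...,0]<.75)&(P2[...,1]<0)
Q=P2[g2]; print('scene leaf',len(Q),Q.min(0),Q.max(0),np.percentile(Q,99,axis=0))
a=cv2.resize(im[140:230,150:290],(800,514),interpolation=cv2.INTER_CUBIC)
cv2.imwrite('pics/a1.png',a[...,::-1])
for u in range(258,274,2): print(u,[tuple((P[v,u]*1000).round().astype(int).tolist()) for v in range(172,206,4)])
E
```

```text
leaf n 642 z [0.23451837 0.23854479 0.24224941]
((452.20611572265625, -278.4571838378906), (20.93747329711914, 207.9754638671875), 25.28994369506836)
[[ 398.31726 -188.90813]
 [ 487.16418 -376.95068]
 [ 506.09497 -368.00623]
 [ 417.24805 -179.96368]]
frame top 1438 0.2706704040636755 ((611.4976806640625, 85.86824035644531), (53.94476318359375, 318.63458251953125), 1.5290300846099854)
[[580.28375 244.40909]
 [588.7861  -74.11204]
 [642.7116  -72.67261]
 [634.2093  245.84851]]
scene leaf 1848 [ 0.39278574 -0.37850703  0.06007377] [ 0.50512953 -0.17627389  0.24434305] [ 0.48916652 -0.17775576  0.24172218]
258 [(606, -28, 270), (596, -28, 266), (596, -27, 228), (596, -26, 190), (596, -25, 144), (596, -23, 96), (596, -22, 45), (589, -21, 21), (577, -21, 18)]
260 [(606, -33, 268), (596, -33, 266), (592, -33, 243), (593, -32, 199), (593, -31, 156), (596, -29, 96), (597, -28, 42), (590, -27, 17), (576, -27, 23)]
262 [(606, -39, 269), (596, -39, 266), (592, -38, 241), (592, -37, 201), (591, -36, 162), (592, -35, 110), (592, -35, 63), (588, -34, 24), (576, -34, 22)]
264 [(606, -44, 269), (596, -44, 266), (592, -43, 243), (593, -43, 200), (582, -43, 198), (569, -43, 202), (591, -41, 65), (576, -41, 75), (565, -41, 72)]
266 [(605, -49, 272), (596, -49, 266), (591, -49, 248), (593, -48, 199), (573, -48, 230), (566, -48, 216), (590, -47, 71), (571, -47, 100), (563, -47, 78)]
268 [(605, -54, 272), (596, -54, 267), (591, -54, 245), (593, -54, 198), (592, -53, 158), (568, -53, 206), (594, -53, 53), (576, -53, 76), (565, -53, 68)]
270 [(605, -59, 273), (597, -59, 264), (592, -59, 243), (593, -59, 199), (592, -59, 156), (592, -59, 113), (593, -59, 58), (588, -59, 23), (577, -59, 13)]
272 [(604, -65, 274), (598, -65, 261), (597, -65, 224), (596, -65, 186), (597, -65, 140), (596, -65, 96), (596, -65, 43), (589, -65, 17), (576, -65, 21)]
```

View pics/a1.png

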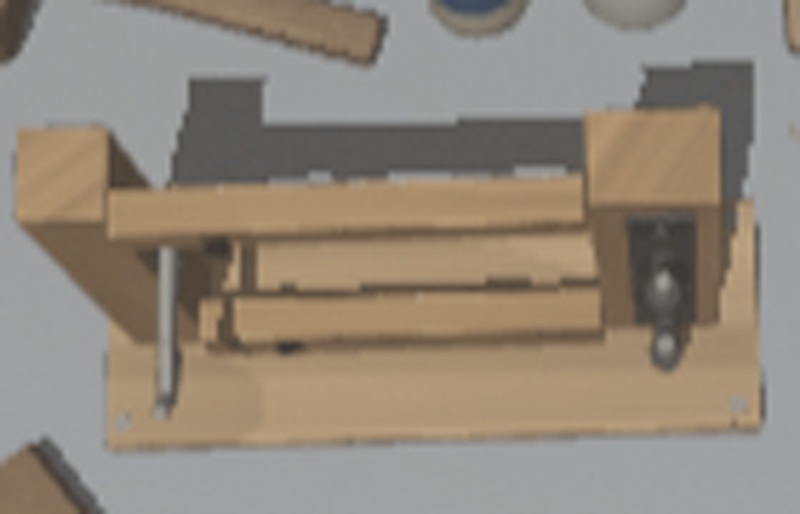

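The top crop shows both pintle tops: upper at crop pixel (664,285), lower at (664,348). The latch arm runs at u≈165, and the base board's front edge goes from (108,448) to (762,428).

```bash
cat >> h.py <<'E'
def ray(n,u,v,z):
    p=ctrl.camera_params(n); K=np.array(p['intrinsics']); Rm=R.from_rotvec(np.ravel(p['rvec'])).as_matrix(); t=np.ravel(p['tvec'])
    c=-Rm.T@t; r=Rm.T@np.array([(u-K[0,2])/K[0,0],(v-K[1,2])/K[1,1],1]); return c+r*(z-c[2])/r[2]
def proj(n,X):
    p=ctrl.camera_params(n); return cv2.projectPoints(np.array(X,float).reshape(-1,3),np.array(p['rvec'],float),np.array(p['tvec'],float),np.array(p['intrinsics']),None)[0].reshape(-1,2)
def crop(n,im,u0,u1,v0,v1,k,name):
    cv2.imwrite(name,cv2.resize(im[v0:v1,u0:u1],None,fx=k,fy=k,interpolation=cv2.INTER_CUBIC)[...,::-1])
E
python3 - <<'E'
from h import *
q=lambda x,y,k=800/140,u0=150,v0=140:((x+.5)/k-.5+u0,(y+.5)/k-.5+v0)
for (x,y,z) in [(664,285,.229),(664,348,.099),(108,448,.018),(762,428,.018),(160,408,.158),(17,220,.27),(107,220,.27),(588,207,.27),(718,205,.27),(110,238,.27),(582,223,.27)]:
    print((x,y,z),(ray('top',*q(x,y),z)*1000).round(1))
im,d=load('scene'); 
a=cv2.resize(im[155:285,170:290],None,fx=4.6,fy=4.6,interpolation=cv2.INTER_CUBIC)
b=cv2.resize(im[155:285,325:390],None,fx=4.6,fy=4.6,interpolation=cv2.INTER_CUBIC)
c=np.hstack([a,b])[:598,:800]; print(a.shape,b.shape); cv2.imwrite('pics/a2.png',c[...,::-1])
E
```

```text
(664, 285, 0.229) [569.7 -47.7 229. ]
(664, 348, 0.099) [569.2 -46.3  99. ]
(108, 448, 0.018) [534.8 259.3  18. ]
(762, 428, 0.018) [542.2 -98.9  18. ]
(160, 408, 0.158) [528.1 201.2 158. ]
(17, 220, 0.27) [592.7 244.5 270. ]
(107, 220, 0.27) [592.2 203.7 270. ]
(588, 207, 0.27) [596. -14. 270.]
(718, 205, 0.27) [596.3 -72.9 270. ]
(110, 238, 0.27) [583.8 202.1 270. ]
(582, 223, 0.27) [588.5 -11.3 270. ]
(598, 552, 3) (598, 299, 3)
```

View pics/a2.png

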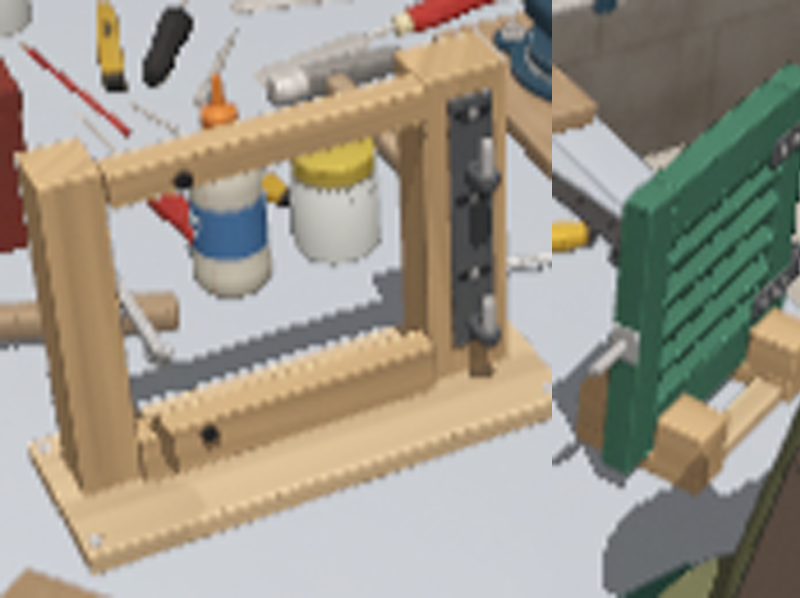

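The scene crop shows the pintles at (487,143) and (487,297) in crop pixels, consistent with the top view, and the leaf upright in its stand. I'm moving above the leaf's top rail next.

>>> step_arm(targets=[[1.5, 2, 3, 0, 0, 7, 1], [2, 2.4, 3, 0, 0, 7, 1], [2, 2.4, 2, 0, 0, 7, 1], [2, 2.4, 0, 0, 0, 7, 1], [2, 2.4, 0, 0, 0, 7, 1]], force=30)

```text
time: 0.52
position: [0.2479, -0.5162, 0.303]
tool_rot: [2.857, 1.299, -0.0]
ft_force: [1.1, -0.2, -0.7]
grip_width: 1.001
grip_force: 0.0
```

>>> step_arm(targets=[[2, 2.4, 0, 0, 0, 7, 1], [2, 2.4, 0, 0, 0, 7, 1], [2, 2.4, 0, 0, 0, 7, 1], [2, 2.4, 0, 0, 0, 7, 1], [2, 2.4, 0, 0, 0, 7, 1]])

```text
time: 0.93
position: [0.3473, -0.3953, 0.3011]
tool_rot: [-2.336, -2.1, 0.0]
ft_force: [0.2, -0.9, 0.4]
grip_width: 0.998
grip_force: 0.0
```

>>> step_arm(targets=[[2, 2.4, 0, 0, 0, 7, 1], [2, 2.4, 0, 0, 0, 7, 1], [2, 2.4, 0, 0, 0, 7, 1], [2, 2.4, 0, 0, 0, 7, 1], [0, 0, 0, 0, 0, 3, 1]])

```text
time: 1.35
position: [0.4313, -0.2936, 0.3015]
tool_rot: [1.676, 2.657, 0.006]
ft_force: [0.7, 0.0, 0.2]
grip_width: 1.0
grip_force: 0.0
```

```bash
cat >> h.py <<'E'
def tool():
    s=ctrl.get_state(); M=R.from_rotvec(s['tool_rot']).as_matrix()
    y=M[:,1]; print(st()); print('yaw of tool y',np.degrees(np.arctan2(y[1],y[0])).round(2),'tool z',M[:,2].round(4))
E
python3 - <<'E'
from h import *
tool()
q=lambda x,y,k=4.6,u0=170,v0=155:((x+.5)/k-.5+u0,(y+.5)/k-.5+v0)
for x,y,z in [(487,143,.229),(487,297,.099)]: print((ray('scene',*q(x,y),z)*1000).round(1))
E
```

```text
{'time': 1.35, 'position': [0.4313, -0.2936, 0.3015], 'tool_rot': [1.6761, 2.6566, 0.0059], 'ft_force': [0.7019, 0.0323, 0.2375], 'grip_width': 0.9999, 'grip_force': 0.0, 'joint_positions': [1.0292, 0.0413, -0.4923, 1.6252, 0.0158, 1.4795, 0.9809]}
yaw of tool y 25.5 tool z [ 0.0024  0.003  -1.    ]
[569.  -44.9 229. ]
[573.4 -45.8  99. ]
```

>>> step_arm(targets=[[1.1, 0.8, 0, 0, 0, 0, 1], [1, 0.7, 0, 0, 0, -0.2, 1], [0, 0, -3.2, 0, 0, 0, 1], [0, 0, -3.2, 0, 0, 0, 1], [0, 0, -3.2, 0, 0, 0, 1]])

```text
time: 1.77
position: [0.4479, -0.2856, 0.2044]
tool_rot: [1.701, 2.64, -0.0]
ft_force: [1.6, 0.5, 0.2]
grip_width: 1.003
grip_force: 0.0
```

```bash
python3 - <<'E'
from h import *
tool(); im,d=grab('top'); 
a=cv2.resize(im[180:280,280:420],(800,571),interpolation=cv2.INTER_CUBIC); cv2.imwrite('pics/a3.png',a[...,::-1])
E
```

```text
{'time': 1.7667, 'position': [0.4479, -0.2856, 0.2044], 'tool_rot': [1.7012, 2.6399, -0.0004], 'ft_force': [1.5557, 0.4628, 0.2237], 'grip_width': 1.0034, 'grip_force': 0.0, 'joint_positions': [0.9982, 0.1067, -0.5114, 1.7564, 0.0546, 1.2914, 0.9001]}
yaw of tool y 24.4 tool z [ 8.e-04 -8.e-04 -1.e+00]
```

View pics/a3.png

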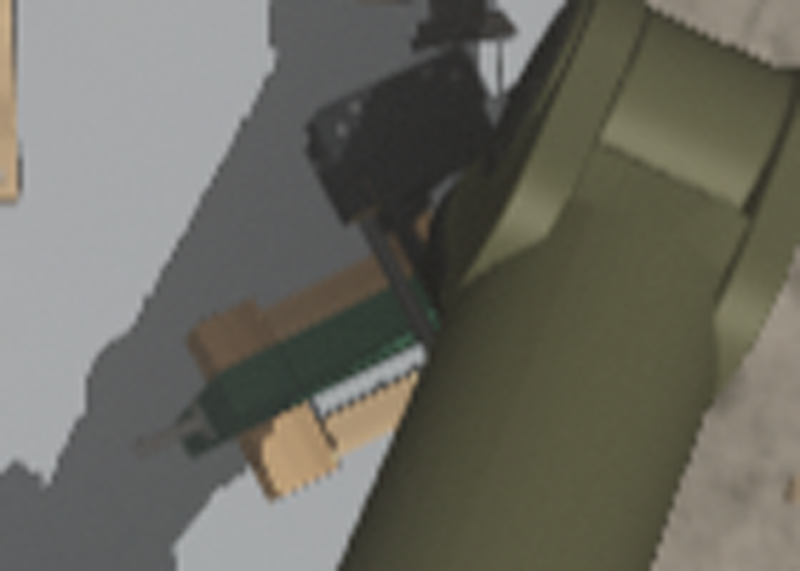

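The picture shows the gripper straddling the leaf's top rail, with the arm hiding the hinge side. I'll correct the small offset, then close.

>>> step_arm(targets=[[0.4, 0.7, 0, 0, 0, 0.8, 1], [0, 0, 0, 0, 0, 0, 1], [0, 0, 0, 0, 0, 0, 1], [0, 0, 0, 0, 0, 0, 0.6], [0, 0, 0, 0, 0, 0, 0.3]])

```text
time: 2.23
position: [0.4526, -0.2794, 0.2073]
tool_rot: [1.683, 2.649, -0.001]
ft_force: [0.4, 0.0, -0.4]
grip_width: 0.919
grip_force: 0.0
```

>>> step_arm(targets=[[0, 0, 0, 0, 0, 0, 0.1], [0, 0, 0, 0, 0, 0, 0.1], [0, 0, 0, 0, 0, 0, 0.1], [0, 0, 0, 0, 0, 0, 0.1], [0, 0, 0, 0, 0, 0, 0.1]])

```text
time: 2.65
position: [0.4517, -0.2788, 0.2054]
tool_rot: [1.684, 2.652, 0.0]
ft_force: [-0.4, 0.6, 0.2]
grip_width: 0.553
grip_force: 0.0
```

```bash
python3 - <<'E'
from h import *
tool()
E
```

```text
{'time': 2.65, 'position': [0.4517, -0.2788, 0.2054], 'tool_rot': [1.6842, 2.652, 0.0001], 'ft_force': [-0.4019, 0.6006, 0.2105], 'grip_width': 0.5528, 'grip_force': 0.0, 'joint_positions': [0.9906, 0.1065, -0.5185, 1.7549, 0.0547, 1.2945, 0.8988]}
yaw of tool y 25.16 tool z [ 0.  0. -1.]
```

>>> step_arm(targets=[[0, 0, 0, 0, 0, 0, 0.1], [0, 0, 0, 0, 0, 0, 0.1], [0, 0, 0, 0, 0, 0, 0.1], [0, 0, 0, 0, 0, 0, 0.1], [0, 0, 0, 0, 0, 0, 0.1]])

```text
time: 3.07
position: [0.4521, -0.2786, 0.2054]
tool_rot: [1.683, 2.652, 0.001]
ft_force: [1.0, 0.5, -0.4]
grip_width: 0.247
grip_force: 29.9
```

>>> step_arm(targets=[[0, 0, 0, 0, 0, 0, 0.1], [0, 0, 0, 0, 0, 0, 0.1], [0, 0, 0, 0, 0, 0, 0.1], [0, 0, 0.5, 0, 0, 0, 0.1], [0, 0, 0.5, 0, 0, 0, 0.1]])

```text
time: 3.48
position: [0.4509, -0.2781, 0.2145]
tool_rot: [-1.682, -2.65, -0.001]
ft_force: [0.9, 0.4, -4.2]
grip_width: 0.251
grip_force: 29.9
```

>>> step_arm(targets=[[0, 0, 1.5, 0, 0, 0, 0.1], [0, 0, 1.5, 0, 0, 0, 0.1], [0, 0, 1.5, 0, 0, 0, 0.1], [0, 0, 1.5, 0, 0, 0, 0.1], [0, 0, 1.5, 0, 0, 0, 0.1]])

```text
time: 3.9
position: [0.4508, -0.2788, 0.2908]
tool_rot: [-1.684, -2.65, 0.001]
ft_force: [0.3, -0.5, -4.5]
grip_width: 0.249
grip_force: 29.9
```

>>> step_arm(targets=[[0, 1, 0, 0, 0, 0, 0.1], [0.2, 2, 0, 0, 0, 0, 0.1], [0.5, 2.5, 0, 0, 0, 0, 0.1], [0.5, 2.5, 0, 0, 0, 0, 0.1], [0.5, 2.5, 0, 0, 0, 0, 0.1]])

```text
time: 4.32
position: [0.4678, -0.1718, 0.2892]
tool_rot: [-1.683, -2.65, 0.001]
ft_force: [0.7, -0.3, -5.6]
grip_width: 0.251
grip_force: 29.9
```

>>> step_arm(targets=[[0.5, 2.5, 0, 0, 0, 0, 0.1], [0.5, 2.5, 0, 0, 0, 0, 0.1], [0.5, 2.5, 0, 0, 0, 0, 0.1], [0.5, 2.5, 0, 0, 0, 0, 0.1], [0.5, 2.5, 0, 0, 0, 0, 0.1]])

```text
time: 4.73
position: [0.4926, -0.0469, 0.2893]
tool_rot: [-1.683, -2.651, 0.002]
ft_force: [0.3, 0.4, -5.2]
grip_width: 0.247
grip_force: 29.9
```

>>> step_arm(targets=[[0.5, 2.5, 0, 0, 0, 0, 0.1], [0.5, 2.5, 0, 0, 0, 0, 0.1], [0.5, 2.5, 0, 0, 0, 0, 0.1], [0.5, 2, 0, 0, 0, 0, 0.1], [0, 1, 0, 0, 0, 0, 0.1]])

```text
time: 5.15
position: [0.5125, 0.06, 0.2893]
tool_rot: [-1.677, -2.653, -0.0]
ft_force: [0.8, 0.3, -4.6]
grip_width: 0.253
grip_force: 30.0
```

```bash
python3 - <<'E'
from h import *
tool(); im,d=grab('top'); i2,d2=grab('scene');tool()
a=cv2.resize(im[140:240,170:290],(480,400),interpolation=cv2.INTER_CUBIC)
b=cv2.resize(i2[130:230,220:300],(320,400),interpolation=cv2.INTER_CUBIC)
cv2.imwrite('pics/a4.png',np.hstack([a,b])[...,::-1])
E
```

```text
{'time': 5.15, 'position': [0.5125, 0.06, 0.2893], 'tool_rot': [-1.6771, -2.6535, -0.0], 'ft_force': [0.8358, 0.3463, -4.5742], 'grip_width': 0.253, 'grip_force': 29.9981, 'joint_positions': [0.6586, 0.0558, -0.8491, 1.6475, 0.0404, 1.4591, 0.2492]}
yaw of tool y 25.41 tool z [-0.0022  0.0014 -1.    ]
{'time': 5.25, 'position': [0.5127, 0.059, 0.2898], 'tool_rot': [-1.6767, -2.655, -0.0003], 'ft_force': [-0.1822, 0.4287, -4.514], 'grip_width': 0.2516, 'grip_force': 29.9885, 'joint_positions': [0.6595, 0.0547, -0.8479, 1.6473, 0.0401, 1.4591, 0.2521]}
yaw of tool y 25.45 tool z [-1.1e-03  9.0e-04 -1.0e+00]
```

View pics/a4.png

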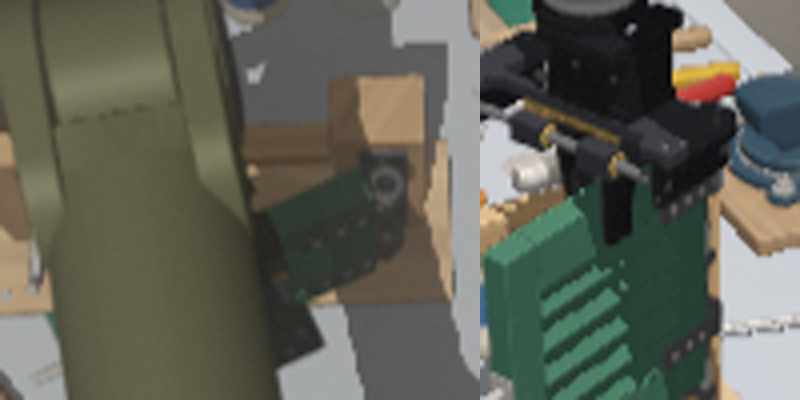

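The top view shows the upper eye ring at crop (386,185), close over the pintle; the scene view shows the leaf hanging square in the fingers.

```bash
python3 - <<'E'
from h import *
print((ray('top',266.1,185.9,.293)*1000).round(1))
im,d=load('top'); i2,d2=load('scene'); z=np.load('pics/top.npz')
# top edge line of leaf & eye crop, big
a=cv2.resize(im[172:202,252:282],(600,600),interpolation=cv2.INTER_CUBIC)
a=np.clip(a.astype(float)*1.8,0,255).astype(np.uint8)
cv2.imwrite('pics/a5.png',a[...,::-1])
P=cloud('top',d); m=(P[...,2]>.30)&(P[...,2]<.33)
i=im.astype(int); g=(i[...,1]>i[...,0]*1.3)&(i[...,1]>i[...,2]*1.1)&m&(P[...,0]<.6)&(P[...,0]>.4)
Q=P[g]; print(len(Q),np.median(Q[:,2])); r=cv2.minAreaRect((Q[:,:2]*1000).astype(np.float32)); print(r,cv2.boxPoints(r))
E
```

```text
[562.6 -49.2 293. ]
2 0.3231546235371788
((471.93316650390625, 152.76089477539062), (6.200771808624268, 0.0), -150.26727294921875) [[474.62537 154.29855]
 [474.62537 154.29855]
 [469.24097 151.22324]
 [469.24097 151.22324]]
```

View pics/a5.png

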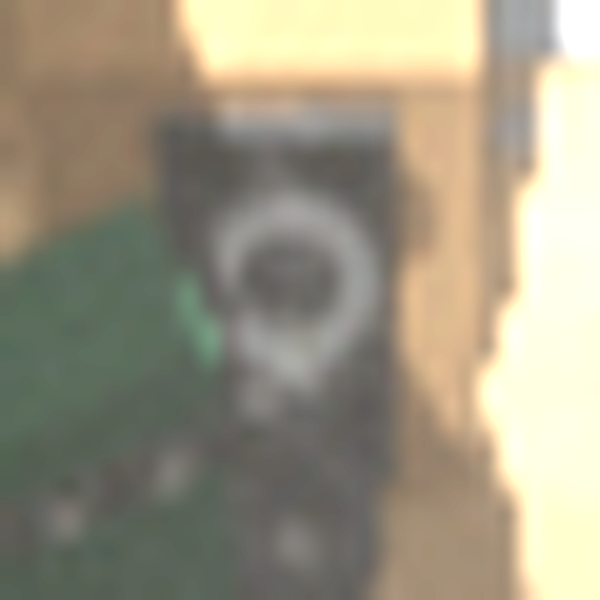

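The enlarged crop shows the eye ring at (295,278), with the upper pin tip bright at (295,345) just in front of it. I'll shift by about +5.6 mm in x and +2.6 mm in y and lower to just above the tips.

>>> step_arm(targets=[[0.3, 0.13, 0, 0, 0, 0, 0.1], [0.26, 0.13, -0.5, 0, 0, 0, 0.1], [0, 0, -1.0, 0, 0, 0, 0.1], [0, 0, -1.0, 0, 0, 0, 0.1], [0, 0, -0.5, 0, 0, 0, 0.1]])

```text
time: 5.67
position: [0.5183, 0.0576, 0.2581]
tool_rot: [-1.685, -2.649, 0.003]
ft_force: [-0.8, 0.5, -5.1]
grip_width: 0.25
grip_force: 30.0
```

>>> step_arm(targets=[[0, 0, 0, 0, 0, 0, 0.1], [0, 0, 0, 0, 0, 0, 0.1], [0, 0, 0, 0, 0, 0, 0.1], [0, 0, 0, 0, 0, 0, 0.1], [0, 0, 0, 0, 0, 0, 0.1]])

```text
time: 6.08
position: [0.5196, 0.0589, 0.2609]
tool_rot: [1.684, 2.651, 0.001]
ft_force: [0.7, 0.2, -4.8]
grip_width: 0.245
grip_force: 30.0
```

```bash
python3 - <<'E'
from h import *
tool(); im,d=grab('top'); i2,d2=grab('scene')
a=cv2.resize(im[175:205,252:272],(400,600),interpolation=cv2.INTER_CUBIC)
b=cv2.resize(i2[165:225,260:300],(400,600),interpolation=cv2.INTER_CUBIC)
a=np.hstack([np.clip(a.astype(float)*1.8,0,255),np.clip(b*1.3,0,255)]).astype(np.uint8)
cv2.imwrite('pics/a6.png',a[...,::-1])
E
```

```text
{'time': 6.0833, 'position': [0.5196, 0.0589, 0.2609], 'tool_rot': [1.6836, 2.6514, 0.0007], 'ft_force': [0.6853, 0.1808, -4.7714], 'grip_width': 0.2452, 'grip_force': 29.9881, 'joint_positions': [0.6487, 0.0853, -0.851, 1.6819, 0.0653, 1.4028, 0.2279]}
yaw of tool y 25.17 tool z [ 1.e-03 -1.e-04 -1.e+00]
```

View pics/a6.png

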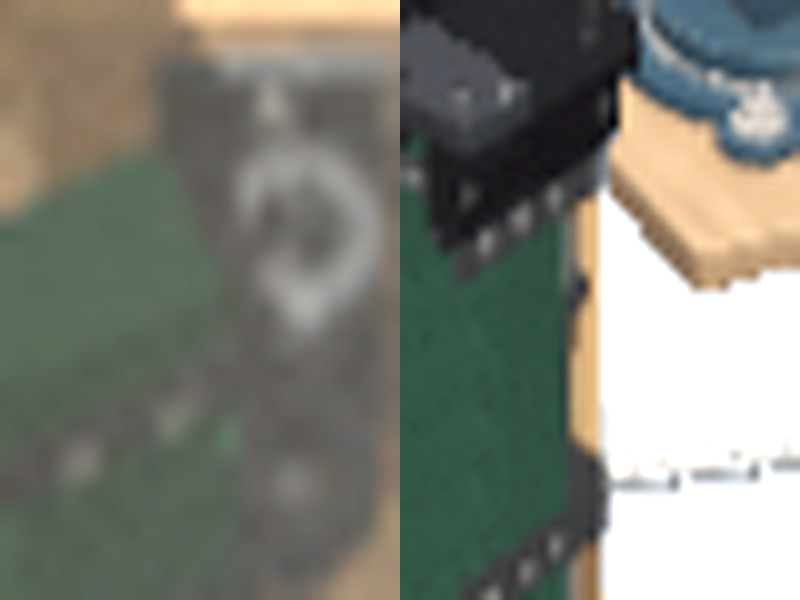

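The top crop shows the eye ring at about (307,235). In the scene crop the eyes are hidden behind the leaf's edge.

```bash
python3 - <<'E'
from h import *
print((ray('top',266.9,186.4,.264)*1000).round(1), proj('top',[[.5695,-.047,.264],[.5695,-.047,.229],[.5695,-.047,.099]]).round(1))
for _ in range(3):
    s=ctrl.get_state(); print(s['position']); ctrl.camera_params('top')
im,_=load('top'); g=im[175:205,252:278].sum(2)//3
for r in g: print(' '.join('%3d'%x for x in r))
E
```

```text
[568.9 -51.  264. ] [[265.4 186.2]
 [265.5 189.5]
 [266.  200.4]]
[0.51947447 0.05882844 0.26079944]
[0.51947447 0.05882844 0.26079944]
[0.51947447 0.05882844 0.26079944]
 66  71  70  72  72  72  71  71  79 117 121 124 121 122 122 123 123 120 121 123 121 121 122 123  85  85
 67  66  66  67  68  67  68  67  69  71  93  91  90  90  90  86  86  88  89  91  96  96  99  99  81  86
 70  66  65  66  67  68  67  65  62  63  81  93  92  93  93  88  87  86  86  85  97  97  97 101  81  86
 70  68  67  66  65  66  68  60  53  53  56  78  77  80  79  84  77  77  77  79  97  98  99 100  83  87
 67  70  64  66  66  67  65  59  50  49  52  55  59  81  65  60  56  57  59  68  99  98 100 100  82  89
 71  73  66  66  69  66  66  63  50  48  48  50  58  85  69  51  52  53  54  69  99 100 100 100  83  91
 79  73  67  65  66  67  68  62  50  50  51  50  57  66  69  54  56  54  54  65  89  99 100 101  86  93
 85  77  65  66  65  62  62  57  50  51  52  52  60  75  77  76  71  60  54  58  74 100 101 101  85 100
 84  81  67  62  61  57  55  53  54  52  52  56  78  84  87  80  87  77  59  60  72  88 101 100  
[... 1490 characters left out ...]
  48  51  51  52  51  55  56  65  61  56  55  56  65  79  79  80  80  80  84
 46  48  49  54  50  49  50  50  51  52  52  51  55  59  68  64  57  56  57  67  78  79  78  78  79  80
 49  48  47  51  49  48  50  50  51  50  50  50  52  54  59  58  56  56  57  75  79  78  79  79  80  80
 52  49  48  49  50  50  49  51  50  50  51  52  49  54  54  57  54  53  61  78  78  80  80  80  80  80
 52  50  50  49  49  51  51  51  51  51  52  51  53  53  53  53  54  60  72  78  79  78  77  78  79  78
 51  48  50  49  50  51  50  52  50  51  51  52  52  55  51  53  58  73  78  78  78  79  80  80  80  81
 51  50  49  49  50  51  50  49  51  52  50  52  51  57  57  61  71  81  80  80  82  82  81  82  83  81
```

>>> step_arm(targets=[[0, 0.33, 0, 0, 0, 0, 0.1], [0, 0, 0, 0, 0, 0, 0.1], [0, 0, 0, 0, 0, 0, 0.1], [0, 0, 0, 0, 0, 0, 0.1], [0, 0, 0, 0, 0, 0, 0.1]])

```text
time: 6.6
position: [0.5193, 0.0621, 0.2604]
tool_rot: [1.684, 2.652, -0.0]
ft_force: [0.1, 0.4, -5.3]
grip_width: 0.248
grip_force: 30.0
```

```bash
python3 - <<'E'
from h import *
tool(); A=[]
for k in range(4):
    im,d=grab('top'); A.append(im.astype(float).mean(2)); print(ctrl.get_state()['position'].round(4) if hasattr(ctrl.get_state()['position'],'round') else ctrl.get_state()['position'])
g=np.mean(A,0)[178:194,258:276]
for r in g: print(' '.join('%3d'%x for x in r))
E
```

```text
{'time': 6.6, 'position': [0.5193, 0.0621, 0.2604], 'tool_rot': [1.6839, 2.652, -0.0], 'ft_force': [0.1156, 0.3876, -5.2917], 'grip_width': 0.2484, 'grip_force': 29.9881, 'joint_positions': [0.6443, 0.0871, -0.8537, 1.6816, 0.0667, 1.4029, 0.2207]}
yaw of tool y 25.17 tool z [ 1.e-04 -1.e-04 -1.e+00]
[0.5193 0.062  0.2604]
[0.5193 0.062  0.2604]
[0.5193 0.062  0.2604]
[0.5193 0.062  0.2604]
 67  60  53  56  79  79  78  79  80  83  78  77  76  78  97  99  99 100
 67  60  50  50  58  58  60  81  65  59  57  56  59  69  99  99 100 101
 67  62  49  47  48  51  59  85  71  51  54  59  61  68  99 100 100 100
 67  64  50  49  50  51  57  66  65  51  54  59  59  69  99 100 100 100
 62  67  51  51  52  59  70  73  72  64  59  53  54  63  89 100 100 100
 55  63  50  51  57  77  83  84  91  83  74  55  55  61  89 100 101 100
 54  57  52  51  59  73  73  74  83  84  85  68  54  62 100 100 101 100
 55  55  53  52  54  54  59  63  64  69  88  79  54  63 100 100 102 102
 55  54  53  53  54  53  56  59  60  59  87  82  53  66 100 100 102 103
 54  54  55  54  55  53  54  62  67  62  86  80  53  69 100 100 101 102
 54  55  55  54  55  56  70  75  78  78  87  70  55  69  99 100 101 101
 54  54  55  53  52  56  72  87  90  87  78  61  55  66  99 100 101  97
 54  53  53  52  51  53  57  87  86  76  61  56  53  60  88 100 100  97
 52  50  50  51  49  52  57  78  62  62  65  54  52  59  73  92 100 100
 50  51  50  50  52  51  54  66  55  59  64  53  52  58  72  78 100  96
 51  51  52  52  54  51  50  53  56  55  54  53  54  59  71  73  89  90
```

>>> step_arm(targets=[[0, 0.05, -0.3, 0, 0, 0, 0.1], [0, 0, -0.3, 0, 0, 0, 0.1], [0, 0, -0.3, 0, 0, 0, 0.1], [0, 0, -0.2, 0, 0, 0, 0.1], [0, 0, 0, 0, 0, 0, 0.1]])

```text
time: 7.22
position: [0.5192, 0.0624, 0.2488]
tool_rot: [-1.684, -2.652, 0.001]
ft_force: [0.7, -0.8, -5.9]
grip_width: 0.251
grip_force: 30.0
```

>>> step_arm(targets=[[0, 0, -0.1, 0, 0, 0, 0.1], [0, 0, -0.1, 0, 0, 0, 0.1], [0, 0, -0.1, 0, 0, 0, 0.1], [0, 0, 0, 0, 0, 0, 0.1], [0, 0, 0, 0, 0, 0, 0.1]])

```text
time: 7.63
position: [0.5194, 0.0625, 0.2464]
tool_rot: [1.684, 2.652, 0.0]
ft_force: [0.9, -0.4, -5.9]
grip_width: 0.248
grip_force: 30.0
```

>>> step_arm(targets=[[0, 0, -0.1, 0, 0, 0, 0.1], [0, 0, -0.1, 0, 0, 0, 0.1], [0, 0, -0.1, 0, 0, 0, 0.1], [0, 0, -0.1, 0, 0, 0, 0.1], [0, 0, 0, 0, 0, 0, 0.1]])

```text
time: 8.05
position: [0.5193, 0.0626, 0.2423]
tool_rot: [1.684, 2.652, 0.0]
ft_force: [0.7, -0.4, -5.2]
grip_width: 0.246
grip_force: 30.0
```

>>> step_arm(targets=[[0, 0, -0.1, 0, 0, 0, 0.1], [0, 0, -0.1, 0, 0, 0, 0.1], [0, 0, -0.1, 0, 0, 0, 0.1], [0, 0, -0.1, 0, 0, 0, 0.1], [0, 0, 0, 0, 0, 0, 0.1]])

```text
time: 8.47
position: [0.5193, 0.0626, 0.2382]
tool_rot: [1.684, 2.652, -0.0]
ft_force: [1.3, -0.6, -4.6]
grip_width: 0.249
grip_force: 30.0
```

>>> step_arm(targets=[[0, 0, -0.2, 0, 0, 0, 0.1], [0, 0, -0.2, 0, 0, 0, 0.1], [0, 0, -0.2, 0, 0, 0, 0.1], [0, 0, -0.2, 0, 0, 0, 0.1], [0, 0, 0, 0, 0, 0, 0.1]])

```text
time: 8.88
position: [0.5192, 0.0625, 0.23]
tool_rot: [-1.684, -2.652, 0.0]
ft_force: [1.5, -0.3, -3.8]
grip_width: 0.249
grip_force: 30.0
```

>>> step_arm(targets=[[0, 0, -0.1, 0, 0, 0, 0.1], [0, 0, -0.05, 0, 0, 0, 0.1], [0, 0, -0.05, 0, 0, 0, 0.1], [0, 0, -0.05, 0, 0, 0, 0.1], [0, 0, 0, 0, 0, 0, 0.1]])

```text
time: 9.3
position: [0.5193, 0.0626, 0.2279]
tool_rot: [1.684, 2.652, 0.0]
ft_force: [0.5, -0.9, -4.3]
grip_width: 0.246
grip_force: 30.0
```

>>> step_arm(targets=[[0, 0, -0.05, 0, 0, 0, 0.1], [0, 0, -0.05, 0, 0, 0, 0.1], [0, 0, -0.05, 0, 0, 0, 0.1], [0, 0, 0, 0, 0, 0, 0.1], [0, 0, 0, 0, 0, 0, 0.1]])

```text
time: 9.72
position: [0.5195, 0.0628, 0.2269]
tool_rot: [1.684, 2.652, 0.0]
ft_force: [0.9, 0.5, -1.4]
grip_width: 0.251
grip_force: 30.0
```

```bash
python3 - <<'E'
from h import *
tool(); im,d=grab('top'); i2,d2=grab('scene')
a=cv2.resize(im[165:215,230:280],(400,400),interpolation=cv2.INTER_CUBIC)
b=cv2.resize(i2[155:255,200:300],(400,400),interpolation=cv2.INTER_CUBIC)
a=np.hstack([np.clip(a.astype(float)*1.8,0,255),np.clip(b*1.3,0,255)]).astype(np.uint8)
cv2.imwrite('pics/a7.png',a[...,::-1])
E
```

```text
{'time': 9.7167, 'position': [0.5195, 0.0628, 0.2269], 'tool_rot': [1.6836, 2.6516, 0.0004], 'ft_force': [0.8828, 0.5379, -1.4377], 'grip_width': 0.2515, 'grip_force': 29.988, 'joint_positions': [0.6371, 0.1079, -0.8551, 1.7329, 0.0839, 1.3379, 0.2049]}
yaw of tool y 25.17 tool z [ 7.e-04 -1.e-04 -1.e+00]
```

View pics/a7.png

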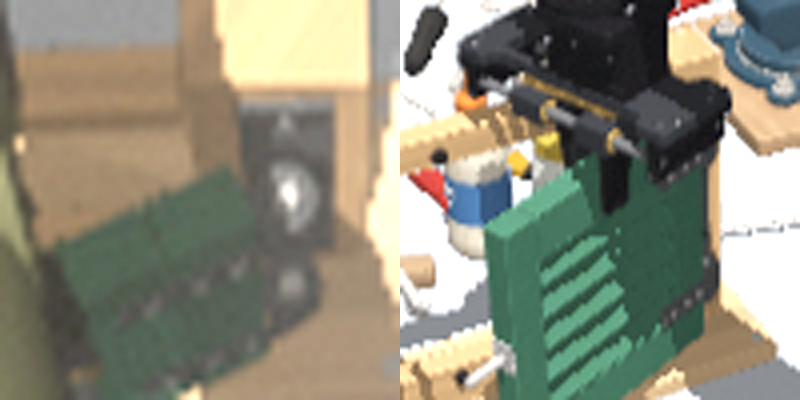

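The top crop shows bright pin tips inside both eyes, at (292,193) and (290,285). The force change at TCP z 0.227 matches seating, so I'll press slightly and then release.

>>> step_arm(targets=[[0, 0, -0.05, 0, 0, 0, 0.1], [0, 0, -0.05, 0, 0, 0, 0.1], [0, 0, 0, 0, 0, 0, 0.1], [0, 0, 0, 0, 0, 0, 0.1], [0, 0, 0, 0, 0, 0, 0.1]])

```text
time: 10.23
position: [0.5195, 0.063, 0.226]
tool_rot: [1.683, 2.652, 0.001]
ft_force: [-1.6, 1.3, 4.3]
grip_width: 0.25
grip_force: 30.0
```

```bash
python3 -c "
from h import *
tool()"
```

```text
{'time': 10.2333, 'position': [0.5195, 0.063, 0.226], 'tool_rot': [1.6835, 2.6519, 0.0011], 'ft_force': [-1.6043, 1.2558, 4.2947], 'grip_width': 0.25, 'grip_force': 29.9984, 'joint_positions': [0.6369, 0.1087, -0.8553, 1.7342, 0.0841, 1.3358, 0.2044]}
yaw of tool y 25.18 tool z [ 8.e-04  3.e-04 -1.e+00]
```

>>> step_arm(targets=[[0, 0, 0, 0, 0, 0, 0.6], [0, 0, 0, 0, 0, 0, 0.6], [0, 0, 0, 0, 0, 0, 0.6], [0, 0, 0, 0, 0, 0, 0.6], [0, 0, 0, 0, 0, 0, 0.6]])

```text
time: 10.65
position: [0.5192, 0.0624, 0.2251]
tool_rot: [-1.684, -2.652, 0.0]
ft_force: [-0.4, -0.1, 0.0]
grip_width: 0.539
grip_force: 0.0
```

>>> step_arm(targets=[[0, 0, 0, 0, 0, 0, 0.6], [0, 0, 1, 0, 0, 0, 0.6], [0, 0, 1.5, 0, 0, 0, 0.6], [0, 0, 2.5, 0, 0, 0, 0.6], [0, 0, 2.5, 0, 0, 0, 0.6]])

```text
time: 11.07
position: [0.5189, 0.0626, 0.3016]
tool_rot: [-1.683, -2.652, 0.001]
ft_force: [0.8, 0.6, 0.3]
grip_width: 0.599
grip_force: 0.0
```

```bash
python3 - <<'E'
from h import *
tool(); im,d=grab('top'); i2,d2=grab('scene')
P=cloud('scene',d2); i=i2.astype(int)
g=(i[...,1]>i[...,0]*1.3)&(i[...,1]>i[...,2]*1.1)&(P[...,2]>.05)&(P[...,2]<.32)&(P[...,0]>.4)&(P[...,0]<.65)&(P[...,1]<.22)&(P[...,1]>-.1)
Q=P[g]; print(len(Q),np.percentile(Q[:,2],[1,50,99])); T=Q[(Q[:,2]>.225)]; p=np.polyfit(T[:,1],T[:,0],1); print(p,np.degrees(np.arctan(p[0])),T.min(0),T.max(0))
E
```

```text
{'time': 11.0667, 'position': [0.5189, 0.0626, 0.3016], 'tool_rot': [-1.6835, -2.6516, 0.0007], 'ft_force': [0.8394, 0.6048, 0.2664], 'grip_width': 0.5993, 'grip_force': 0.0, 'joint_positions': [0.6483, 0.0706, -0.853, 1.6128, 0.0532, 1.4832, 0.2312]}
yaw of tool y 25.18 tool z [-8.e-04  0.e+00 -1.e+00]
3069 [0.05216382 0.17052468 0.26082048]
[-0.44542078  0.5388572 ] -24.009184851969344 [ 0.45947363 -0.03345709  0.22508308] [0.5663029  0.16264022 0.2628943 ]
```

Leaf top is at 0.261 m, so it's fully down, and the yaw is unchanged. I'm moving in front of the leaf with the fingers shut.

>>> step_arm(targets=[[-1, 0.6, 0, 0, 0, 0, 0], [-1.5, 1, 0, 0, 0, 0, 0], [-2, 1, 0, 0, 0, 0, 0], [-1.7, 1, 0, 0, 0, 0, 0], [0, 0.1, 0, 0, 0, 0, 0]])

```text
time: 11.58
position: [0.4547, 0.1023, 0.3007]
tool_rot: [1.679, 2.655, -0.002]
ft_force: [0.5, 1.6, 0.0]
grip_width: 0.307
grip_force: 0.0
```

>>> step_arm(targets=[[0, 0, 0, 0, 0, 0, 0], [0, 0, 0, 0, 0, 0, 0], [0, 0, 0, 0, 0, 0, 0], [0, 0, 0, 0, 0, 0, 0], [0, 0, 0, 0, 0, 0, 0]])

```text
time: 12.0
position: [0.4577, 0.0992, 0.3002]
tool_rot: [-1.685, -2.651, -0.001]
ft_force: [-0.1, -0.0, -0.3]
grip_width: 0.019
grip_force: 0.0
```

>>> step_arm(targets=[[0, 0, -1.5, 0, 0, 0, 0], [0, 0, -2, 0, 0, 0, 0], [0, 0, -2, 0, 0, 0, 0], [0, 0, -2, 0, 0, 0, 0], [0, 0, 0, 0, 0, 0, 0]])

```text
time: 12.42
position: [0.4551, 0.0989, 0.2219]
tool_rot: [-1.681, -2.647, 0.005]
ft_force: [-1.2, -0.1, 0.1]
grip_width: 0.001
grip_force: 0.0
```

>>> step_arm(targets=[[0.5, 0.2, 0, 0, 0, -1, 0], [0.5, 0.2, 0, 0, 0, -1, 0], [0.5, 0.2, 0, 0, 0, -1, 0], [0.4, 0.2, 0, 0, 0, -1, 0], [0.4, 0.2, 0, 0, 0, -1, 0]])

```text
time: 12.83
position: [0.4811, 0.1096, 0.2265]
tool_rot: [1.8, 2.575, 0.001]
ft_force: [0.3, 0.2, -0.1]
grip_width: 0.009
grip_force: 0.0
```

>>> step_arm(targets=[[0.4, 0.2, 0, 0, 0, -1.5, 0], [0.4, 0.2, 0, 0, 0, -1.5, 0], [0.4, 0.2, 0, 0, 0, -1.5, 0], [0.4, 0.2, 0, 0, 0, -1.5, 0], [0.4, 0.2, 0, 0, 0, -1.5, 0]])

```text
time: 13.25
position: [0.5012, 0.1194, 0.2265]
tool_rot: [1.965, 2.451, 0.001]
ft_force: [0.2, -0.5, 1.3]
grip_width: 0.003
grip_force: 0.1
```

>>> step_arm(targets=[[0.4, 0.2, 0, 0, 0, -1.5, 0], [0.4, 0.2, 0, 0, 0, -1.5, 0], [0.4, 0.2, 0, 0, 0, -1.5, 0], [0.4, 0.2, 0, 0, 0, -1.5, 0], [0.4, 0.1, 0, 0, 0, -1.5, 0]])

```text
time: 13.67
position: [0.5211, 0.1286, 0.2265]
tool_rot: [2.121, 2.317, 0.001]
ft_force: [-1.0, 0.1, -0.5]
grip_width: 0.003
grip_force: 0.1
```

```bash
cat >> h.py <<'E'
def leaf():
    i2,d2=grab('scene'); P=cloud('scene',d2); i=i2.astype(int)
    g=(i[...,1]>i[...,0]*1.3)&(i[...,1]>i[...,2]*1.1)&(P[...,2]>.228)&(P[...,2]<.255)&(P[...,0]>.4)&(P[...,0]<.65)&(P[...,1]<.22)&(P[...,1]>-.1)
    T=P[g]; p=np.polyfit(T[:,1],T[:,0],1); print('leaf',len(T),p,np.degrees(np.arctan(p[0])))
E
python3 - <<'E'
from h import *
tool(); leaf()
E
```

```text
{'time': 13.6667, 'position': [0.5211, 0.1286, 0.2265], 'tool_rot': [2.1211, 2.3174, 0.0013], 'ft_force': [-0.9574, 0.1242, -0.5262], 'grip_width': 0.0033, 'grip_force': 0.1059, 'joint_positions': [0.5435, 0.1567, -0.9099, 1.7021, 0.1265, 1.3438, -0.3006]}
yaw of tool y 5.06 tool z [ 6.e-04  6.e-04 -1.e+00]
leaf 271 [-0.14928804  0.55234391] -8.49086692152511
```

>>> step_arm(targets=[[0.3, 0.05, 0, 0, 0, -1, 0], [0.3, 0.05, 0, 0, 0, -1, 0], [0.3, 0, 0, 0, 0, -1, 0], [0.3, 0, 0, 0, 0, -1, 0], [0.3, 0, 0, 0, 0, 0, 0]])

```text
time: 14.13
position: [0.5336, 0.1301, 0.2254]
tool_rot: [-2.197, -2.241, 0.005]
ft_force: [-9.8, -0.0, 4.8]
grip_width: 0.004
grip_force: 5.0
```

>>> step_arm(targets=[[0.2, 0, 0, 0, 0, 0, 0], [0.2, 0, 0, 0, 0, 0, 0], [0.1, 0, 0, 0, 0, 0, 0], [0.1, 0, 0, 0, 0, 0, 0], [0, 0, 0, 0, 0, 0, 0]])

```text
time: 14.55
position: [0.5417, 0.1293, 0.2254]
tool_rot: [2.199, 2.243, 0.001]
ft_force: [-0.6, 0.4, -0.9]
grip_width: 0.006
grip_force: 0.0
```

```bash
python3 - <<'E'
from h import *
tool(); leaf()
E
```

```text
{'time': 14.55, 'position': [0.5417, 0.1293, 0.2254], 'tool_rot': [2.1989, 2.2432, 0.0006], 'ft_force': [-0.5809, 0.3731, -0.9441], 'grip_width': 0.0058, 'grip_force': 0.0, 'joint_positions': [0.5082, 0.2127, -0.8954, 1.6574, 0.1698, 1.3525, -0.3931]}
yaw of tool y 1.14 tool z [ 5.e-04 -0.e+00 -1.e+00]
leaf 298 [-0.03549509  0.55816137] -2.0328653593583885
```

>>> step_arm(targets=[[0.1, 0, 0, 0, 0, 0, 0], [0.1, 0, 0, 0, 0, 0, 0], [0.1, 0, 0, 0, 0, 0, 0], [0, 0, 0, 0, 0, 0, 0], [0, 0, 0, 0, 0, 0, 0]])

```text
time: 15.02
position: [0.5443, 0.1295, 0.2254]
tool_rot: [2.199, 2.244, -0.0]
ft_force: [0.3, -0.5, -0.0]
grip_width: 0.008
grip_force: 0.1
```

```bash
python3 - <<'E'
from h import *
tool(); leaf()
E
```

```text
{'time': 15.0167, 'position': [0.5443, 0.1295, 0.2254], 'tool_rot': [2.1986, 2.2439, -0.0001], 'ft_force': [0.3095, -0.4775, -0.0018], 'grip_width': 0.0075, 'grip_force': 0.0645, 'joint_positions': [0.504, 0.2203, -0.8943, 1.6509, 0.1755, 1.3546, -0.3959]}
yaw of tool y 1.17 tool z [ 0.e+00 -1.e-04 -1.e+00]
leaf 310 [-0.0207309  0.558926 ] -1.1876231687832215
```

>>> step_arm(targets=[[0.1, 0, 0, 0, 0, 0, 0], [0.1, 0, 0, 0, 0, 0, 0], [0.1, 0, 0, 0, 0, 0, 0], [0, 0, 0, 0, 0, 0, 0], [0, 0, 0, 0, 0, 0, 0]])

```text
time: 15.48
position: [0.5463, 0.1297, 0.2253]
tool_rot: [-2.197, -2.244, 0.003]
ft_force: [-4.8, -0.6, 2.4]
grip_width: 0.007
grip_force: 2.9
```

```bash
python3 - <<'E'
from h import *
tool(); leaf()
E
```

```text
{'time': 15.4833, 'position': [0.5463, 0.1297, 0.2253], 'tool_rot': [-2.1973, -2.2436, 0.0029], 'ft_force': [-4.8236, -0.6102, 2.3914], 'grip_width': 0.0068, 'grip_force': 2.8582, 'joint_positions': [0.4998, 0.2279, -0.8933, 1.6446, 0.1807, 1.3583, -0.3987]}
yaw of tool y 1.19 tool z [-2.2e-03 -5.0e-04 -1.0e+00]
leaf 307 [-0.0108111   0.55903544] -0.6194062439857206
```

>>> step_arm(targets=[[0.1, 0, 0, 0, 0, 0, 0], [0.05, 0, 0, 0, 0, 0, 0], [0, 0, 0, 0, 0, 0, 0], [0, 0, 0, 0, 0, 0, 0], [0, 0, 0, 0, 0, 0, 0]])

```text
time: 15.95
position: [0.5464, 0.1297, 0.2253]
tool_rot: [-2.196, -2.243, 0.007]
ft_force: [-8.7, -0.6, 5.5]
grip_width: 0.001
grip_force: 5.3
```

>>> step_arm(targets=[[-0.5, 0, 0, 0, 0, 0, 0], [-1.5, 0, 0, 0, 0, 0, 0], [-2.5, 0, 0, 0, 0, 0, 0], [-2.5, 0, 0, 0, 0, 0, 0], [-1, 0, 0, 0, 0, 0, 0]])

```text
time: 16.37
position: [0.4669, 0.1301, 0.2252]
tool_rot: [2.197, 2.244, -0.001]
ft_force: [0.4, 0.2, -0.9]
grip_width: 0.009
grip_force: 0.0
```

>>> step_arm(targets=[[0, -1, 3, 0, 0, 0, 0], [0, -3, 3, 0, 0, 0, 0], [0, -4, 3, 0, 0, 0, 0], [0, -4, 3, 0, 0, 0, 0], [0, -4, 0, 0, 0, 0, 0]])

```text
time: 16.78
position: [0.4715, -0.0167, 0.3405]
tool_rot: [2.189, 2.24, 0.009]
ft_force: [1.5, 0.2, -0.1]
grip_width: 0.003
grip_force: 0.0
```

>>> step_arm(targets=[[0, -4, 0, 0, 0, 0, 0], [0, -4, 0, 0, 0, 0, 0], [0, -4, 0, 0, 0, 0, 0], [0, -4, 0, 0, 0, 0, 0], [0, -2, 0, 0, 0, 0, 0]])

```text
time: 17.2
position: [0.468, -0.2031, 0.3345]
tool_rot: [2.204, 2.234, -0.002]
ft_force: [-0.6, -0.3, -0.1]
grip_width: 0.002
grip_force: 0.0
```

```bash
python3 - <<'E'
from h import *
tool(); leaf(); im,d=grab('top'); i2,_=load('scene')
a=cv2.resize(im[145:225,145:295],(450,240),interpolation=cv2.INTER_CUBIC)
a=np.vstack([a,cv2.resize(im,(450,338))[:338]])
b=cv2.resize(i2[155:285,170:290],(350,578)); a=a[:578]
cv2.imwrite('pics/a8.png',np.hstack([a,b])[...,::-1])
E
```

```text
{'time': 17.2, 'position': [0.468, -0.2031, 0.3345], 'tool_rot': [2.2044, 2.2344, -0.0022], 'ft_force': [-0.6431, -0.2885, -0.0721], 'grip_width': 0.0024, 'grip_force': 0.0, 'joint_positions': [0.8912, 0.0092, -0.5354, 1.5902, 0.0071, 1.5415, 0.3691]}
yaw of tool y 0.77 tool z [ 0.0011 -0.003  -1.    ]
leaf 536 [-0.02695181  0.55836493] -1.5438509417473787
```

View pics/a8.png

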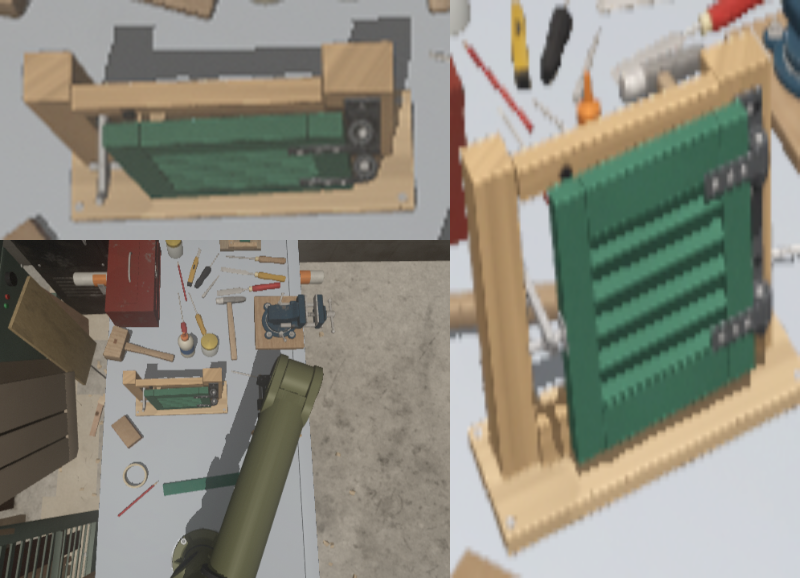

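The leaf is shut in the frame, both eyes sit on the pintles, and the latch arm looks level beside the free edge. I'll compare the latch with its starting state.

```bash
python3 - <<'E'
from h import *
im,d=grab('top'); i2,d2=grab('scene'); leaf()
im0=cv2.imread('pics/top0.png')
P=cloud('top',d); print('arm ridge now:')
for v in range(184,214,3):
    row=P[v,174:184]; k=np.argmax(np.where((row[:,2]<.25),row[:,2],0)); print(v,174+k,(row[k]*1000).round().astype(int).tolist())
a=cv2.resize(i2[215:250,185:220],(400,400),interpolation=cv2.INTER_CUBIC)
b=cv2.resize(im[180:215,165:200],(400,400),interpolation=cv2.INTER_CUBIC)
cv2.imwrite('pics/a9.png',np.hstack([a,b])[...,::-1])
E
```

```text
leaf 535 [-0.02348675  0.5580261 ] -1.3454441588780663
arm ridge now:
184 174 [595, 204, 200]
187 174 [591, 208, 182]
190 178 [586, 199, 170]
193 178 [577, 199, 170]
196 183 [552, 171, 237]
199 178 [558, 197, 176]
202 179 [551, 195, 171]
205 179 [543, 196, 167]
208 180 [534, 192, 170]
211 178 [524, 195, 180]
```

View pics/a9.png

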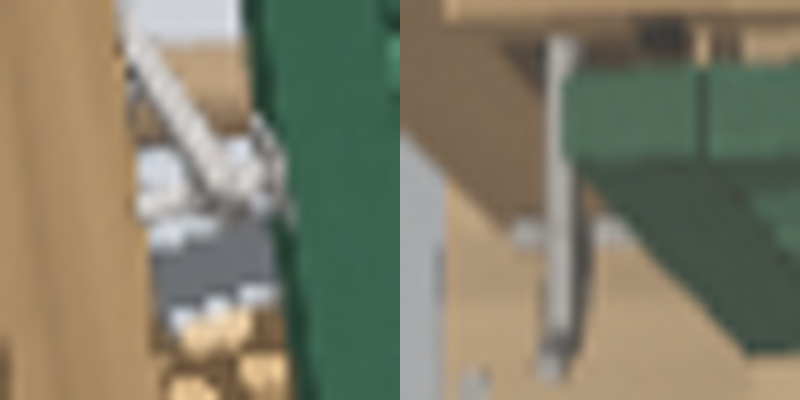

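```bash
python3 - <<'E'
from h import *
print('striker',(ray('top',178.5,199.7,.15)*1000).round(1),'tip level/lifted px')
im,d=load('top')
now=cv2.resize(im[:,:,::-1],(800,600)); old=cv2.imread('pics/top0.png')
sl=np.s_[255:310,235:275]
a=np.hstack([cv2.resize(x[sl],(400,550),interpolation=cv2.INTER_CUBIC) for x in(old,now)]); cv2.imwrite('pics/a10.png',a)
from math import sin,cos
y=math=None
f=lambda t:[.571-.003+.05-.1*cos(t),.197,.154+.1*sin(t)]
print(proj('top',[f(0),f(.07),f(.15)]).round(2)*800/560, proj('scene',[f(0),f(.15)]).round(1))
E
```

```text
striker [562.5 201.4 150. ] tip level/lifted px
[[256.05714286 306.82857143]
 [255.32857143 306.02857143]
 [254.5        304.8       ]] [[207.3 237.3]
 [206.7 233. ]]
```

View pics/a10.png

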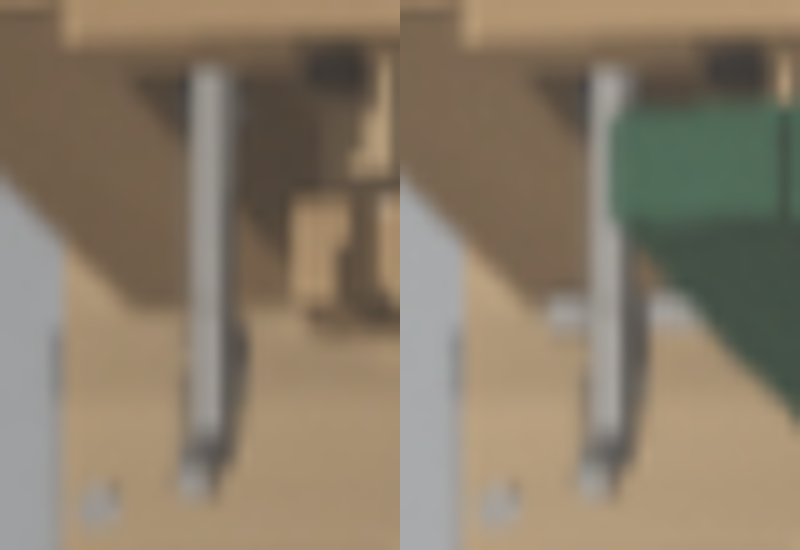

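The arm images match: the tip is at (197,475) in the old picture and (597,475) in the new one. The latch is level again with the striker behind its ramp, so I'm handing in.

```bash
python3 -c "
from bench import ctrl
print(ctrl.close_job())"
```

```text
the job is handed in; nothing more can be done
None
```

The green leaf is hung fully down on both pintles and swung shut with the latch dropped level over its striker. The arm is clear of the work, the other items were not touched, and the job was handed in at about 17 s of robot time.

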